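# Mount the red laser tube in its two-eared bracket

### The job

Take the laser tube with the red cap out of its stand and lower it gently, foot first, through the upper and then the lower hole of the aluminium-eared bracket until its black collar sits down on the upper ear, then let go. Don't let it drop, and leave the green-capped tube standing where it is.

Things in the scene. Friction and masses are not known exactly. Their poses are not given: they have to be found in the camera images.
- red_cap (a point): Centre of the red cap, 122 mm above the tube's foot; z runs up the tube. From the foot up: steel barrel 22 mm dia. x 90 mm, black collar 60 mm dia. x 8 mm, red cap 26 mm dia. x 48 mm (grip it here from above, any yaw). One rigid piece, about 0.22 kg. It stands upright, foot on the table, in a loose hole through a fixed grey block 74 mm square, 45 mm high; it lifts straight out.
- green_cap (a point): Centre of the cap of a second tube, identical but with a green cap, upright in the same kind of stand. It belongs to another job: leave it. Its cap's top is 146 mm above the table.
- upper_hole (a point): Centre of the upper ear's hole, at the ear's top face, 108 mm above the table; z up. Fixed bracket: two level aluminium ears 88 x 84 mm, 12 mm thick, one above the other on a black upright; nothing on it is higher than this face. Hole vertical, 38 mm dia.: 8 mm free all round the barrel, the collar cannot pass. With the tube home, the red cap's centre is 32 mm above this point.
- lower_hole (a point): Centre of the lower ear's hole, at that ear's top face, 58 mm above the table, straight below the upper hole; same 38 mm dia., ear 12 mm thick. When the red tube is home its foot hangs 18 mm above the table, 28 mm below the lower ear.
There are look-alikes about, which are no part of the job. Leave any turquoise or yellow look-alike of the part that bears red_cap alone.

How it is judged:
By the outcome, as a careful person would: the job done as asked, in the order asked, and still so for the second after the job is handed in, with the robot touching nothing.
It also fails if it takes over 45 s, if anything falls off the work surface, if the arm or the gripper's body presses on something with over 40 N, if the wrist force passes 120 N, or if a joint passes its speed limit or range.

### The arm

A 6-joint arm with a two-finger parallel gripper is mounted at the origin on the work surface. World frame = base frame: x ahead of the robot, y to its left, z up, the work surface at z = 0. Lengths are in mm, angles in rad, forces in N, time in s.
With the tool pointing down it reaches from about 275 to 1000 mm from the base axis. Payload 8.4 kg.
Tool frame: the origin (TCP) lies at the very end of the fingers, on their centre line; the grasp point (between the pads) lies 19 mm behind it; z points along the fingers, y is the direction in which the jaws open and shut (so a half turn about z gives the same grasp; the last joint's range is limited). The gripper opens to 85 mm and grips with 20 to 120 N. Pads are 22 mm wide; open, the fingers measure 114 mm over their backs; the gripper's body (76 mm by 85 mm) begins 54 mm behind the grasp point. The pads swing forward as they close: fully open they stand 13 mm farther back than shut.
Start: joints at [-1.132, 0.353, 1.633, -0, 1.155, -0.002], TCP at [266.663, -565.26, 231.281] pointing down, gripper open.
Joint ranges: [-2.63, 2.63], [-0.92, 2.1], [0.06, 2.66], [-1.3, 4.44], [0, 2.69], [-3.02, 3.02]. Speed limits (rad/s): [2.22, 2.22, 2.79, 3.14, 3.14, 3.14].

### API

Orientations are given as [roll, pitch, yaw] about the fixed x, y, z axes, in that order (R = Rz(yaw) Ry(pitch) Rx(roll)).
In Python, from rig import readout, grab_frame, calibration, r gives the robot as it stands. The module is installed in compiled form; this text tells all that it offers.
- The arm moves only by the tool play_rows, never from a script. Its argument "rows" is a list of rows, each a list of 3 entries, a list of its own where there are three numbers: the closure in counts, from 0 (fully open) to 255 (shut), then the shift along the tool's x, y, z in cm, then the turn, a rotation vector about the tool's x, y, z in rad. In form: [[gripper, [dx, dy, dz], [rx, ry, rz]], ...]. A call has 1 to 12 rows; each row is the pose to reach, as a shift and turn from the pose commanded when the call began, along the tool's axes at that moment; what a row does not reach only later rows make up. A row lasts 1/12 s, in which the tool goes at most 41.7 mm and 7.16 degrees, less where a joint would pass 70% of its speed; a pose out of reach is approached as far as the arm can. A call with a gripper value outside its range is refused whole. The fingers move at their own pace and stop on an object; "squeeze" is the grip in N (left out, the last holds). Time passes only in rows, so rows that repeat a pose let the fingers close. It gives the time, the measured TCP pose, the force and the opening at its end, in the units of the state.
- readout.sense(): the state, without advancing time (a new reading comes with each control period).
- grab_frame(name): name is "side" or "top" or "wrist"; returns (picture, depth): 400x640x3 uint8, red, green, blue; 400x640 float32, mm along the optical axis (not along the pixel's ray), 0 where there is no reading.
- calibration(name): a dict with "vfov" (degrees; the focal length in pixels is half the picture's height over the tangent of half this angle, whatever the lens; pixels are square), "cx", "cy" (the principal point, pixels), "cam_to_world" (4x4, takes a point from camera to world coordinates). Camera axes: x right, y down, z forward; pixel columns grow to the right and rows downward; lengths in mm; the calibration is good to about 2 mm. A picture is of the moment at which its call begins: read the wrist's pose just before it. calibration takes no time and is no camera call; for the wrist camera it gives the pose at the moment of the call.
- r.sign_off(): hands the job in, once; it reports no verdict.
The state is a dict: "clock": time; "qpos": joint angles; "qvel": joint speeds; "joint_efforts": joint torques, N m; "eef_pos": TCP position; "tcp_rot": TCP orientation; "contact_force": force on the tool from outside, world axes, zero at the start; "wrist_torque": the same for the moment, N m; "opening": opening from 0.0 (shut) to 1.0 (fully open).
Only numpy, scipy, OpenCV 4.12 (cv2) and the standard library are available. Lean on these libraries where they do the work, as an engineer would, in place of code of your own. Each camera call takes 0.05 s, during which the arm holds its last target.

## Working session

There is one attempt and no reset: what is moved stays moved. The work goes in short steps, Python scripts to look and compute and a tool call to move; the robot and the scene stay as the last step left them, time stands still between calls to the robot, and variables do not carry over. Pictures are saved under pics/ and viewed, and the job is handed in when it is done.

Besides the shell and the picture viewer there is one more tool, called as name(argument=value, ...), one argument or row to a line, values as JSON. play_rows: Moves the arm, as the interface text tells. Its arguments: {"type":"object","properties":{"rows":{"type":"array"},"squeeze":{"type":"number"}},"required":["rows"]}

```bash
mkdir -p pics
python3 - <<'E'
from rig import readout, grab_frame, calibration, r
import cv2,numpy as np
print(readout.sense())
for n in("side","top","wrist"):
    c=calibration(n);p,d=grab_frame(n)
    np.savez(f"pics/{n}0.npz",p=p,d=d,T=c["cam_to_world"],f=200/np.tan(np.radians(c["vfov"]/2)),cx=c["cx"],cy=c["cy"])
    cv2.imwrite(f"pics/{n}0.png",p[:,:,::-1]); print(n,c)
E
```

```text
{'clock': 0.0, 'qpos': array([-1.13239816e+00,  3.53662778e-01,  1.63413189e+00, -7.86142719e-06,
        1.15523318e+00, -2.41100152e-03]), 'qvel': array([ 0.00070124,  0.00018679, -0.0006128 , -0.00011365,  0.0001504 ,
       -0.0012472 ]), 'joint_efforts': array([ 4.04086040e-04, -6.05252409e+01, -3.42065227e+01, -9.90897365e-05,
        9.48579371e-03,  3.13968030e-05]), 'eef_pos': array([ 266.45439985, -564.81709153,  230.55352183]), 'tcp_rot': array([-3.14015745e+00,  3.72749924e-06,  4.40812351e-01]), 'contact_force': array([ 1.00940537,  0.49201057, -0.83035882]), 'wrist_torque': array([ 0.01364406,  0.00948182, -0.03155888]), 'opening': 0.997634696548336}
side {'vfov': 45.781840071436136, 'cx': 320.36679293115, 'cy': 196.65171137941263, 'cam_to_world': array([[-9.73793089e-01, -1.31329377e-01,  1.85686872e-01,
         3.37450052e+02],
       [-2.27074312e-01,  6.07418547e-01, -7.61235814e-01,
         8.36581952e+02],
       [-1.28170249e-02, -7.83450894e-01, -6.21321512e-01,
         8.31303394e+02],
       [ 0.00000000e+00,  0.00000000e+00,  0.00000000e+00,
         1.000
[... 197 characters left out ...]

       [-9.99323683e-01, -3.05741180e-02, -2.04303807e-02,
        -4.66242754e+01],
       [ 2.28044855e-02, -7.94320809e-02, -9.96579400e-01,
         1.08460380e+03],
       [ 0.00000000e+00,  0.00000000e+00,  0.00000000e+00,
         1.00000000e+00]])}
wrist {'vfov': 67.61735959686297, 'cx': 315.4201288167818, 'cy': 201.04432198421733, 'cam_to_world': array([[ 4.25306273e-01, -8.59771422e-01, -2.82679458e-01,
         3.39053154e+02],
       [-9.05047600e-01, -4.04665904e-01, -1.30898234e-01,
        -5.30799423e+02],
       [-1.84817826e-03,  3.11510205e-01, -9.50241010e-01,
         3.72823297e+02],
       [ 0.00000000e+00,  0.00000000e+00,  0.00000000e+00,
         1.00000000e+00]])}
```

View pics/side0.png

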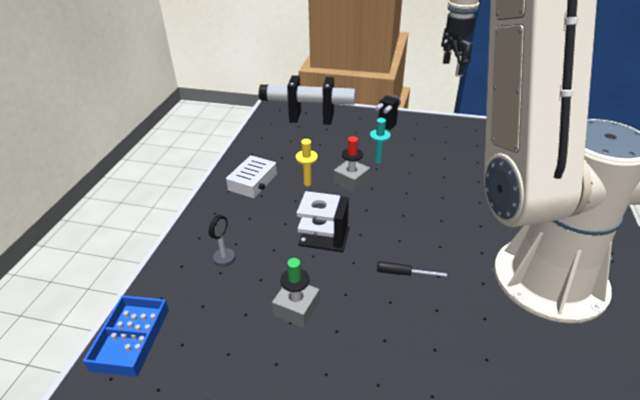

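View pics/top0.png

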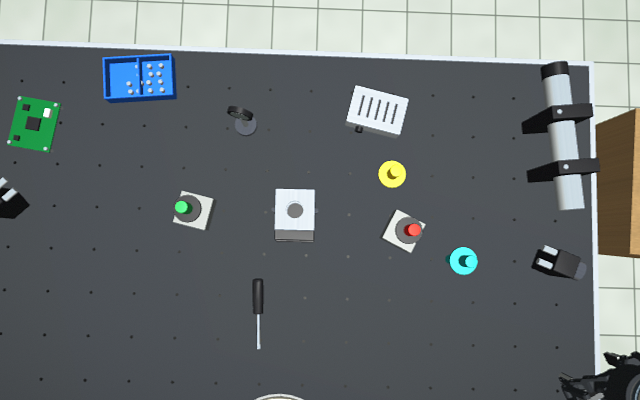

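View pics/wrist0.png

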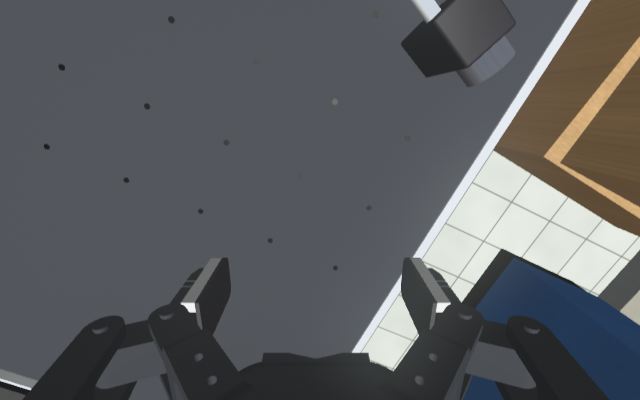

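The pictures show:
- **Red tube in its grey stand:** top (414,230), side (352,146).
- **What could be taken for it:** green cap in a stand at top (182,208), the other job; yellow tube at top (396,174), a look-alike; turquoise tube at top (466,261), a look-alike.
- **Bracket:** top (295,212), side (320,207).

I choose the red one and measure it next.

```bash
cat > h.py <<'E'
import numpy as np,cv2
def load(n):
    z=np.load(f"pics/{n}.npz");return z
def pts(z):
    v,u=np.mgrid[0:400,0:640]
    d=z["d"];P=np.stack([(u-z["cx"])/z["f"]*d,(v-z["cy"])/z["f"]*d,d],-1)
    return P@z["T"][:3,:3].T+z["T"][:3,3]
def ray(z,u,v,h):
    k=z["T"][:3,:3]@np.array([(u-z["cx"])/z["f"],(v-z["cy"])/z["f"],1]);o=z["T"][:3,3]
    return o+k*(h-o[2])/k[2]
E
python3 - <<'E'
from h import *
for n in("top0","side0"):
    z=load(n);W=pts(z);hsv=cv2.cvtColor(z["p"],cv2.COLOR_RGB2HSV);H,S,V=[hsv[...,i].astype(int) for i in range(3)]
    for name,m in (("red",((H<8)|(H>172))&(S>150)&(V>80)),("green",(abs(H-65)<15)&(S>130)&(V>80))):
        m=m.astype(np.uint8);k,l,st,c=cv2.connectedComponentsWithStats(m)
        for i in range(1,k):
            if st[i,4]<40: continue
            w=W[(l==i)]; t=w[w[:,2]>w[:,2].max()-5]
            if w[:,2].max()<60: continue
            print(n,name,c[i],st[i],"zmax",w[:,2].max(),"top mean",t.mean(0),len(t), "mid", (t.min(0)+t.max(0))/2)
    # bracket upper ear: z 104..112
    y0,x0,y1,x1=(170,260,250,330) if n=="top0" else (180,285,255,360)
    sub=np.zeros((400,640),bool);sub[y0:y1,x0:x1]=1
    m=sub&(abs(W[...,2]-108)<5)&(V>120)
    print(n,"ear",m.sum(),W[m].mean(0),W[m].min(0),W[m].max(0))
    m8=(m*255).astype(np.uint8)
    cs,hi=cv2.findContours(m8,cv2.RETR_CCOMP,cv2.CHAIN_APPROX_NONE)
    for cc,hh in zip(cs,hi[0]):
        if len(cc)<15: continue
        if hh[3]>=0:
            e=cv2.fitEllipse(cc);print("hole",e,ray(z,*e[0],108))
        else:
            e=cv2.minAreaRect(cc);print("outer",e,ray(z,*e[0],108))
    for sfx,(a,b,c_,d) in {"r":(90,230,300,420) if n!="top0" else (190,270,370,450),"b":(170,260,280,360)if n!="top0" else (170,250,260,340)}.items():
        cv2.imwrite(f"pics/{n}_{sfx}.png",cv2.resize(z["p"][a:b,c_:d,::-1],None,fx=5,fy=5,interpolation=cv2.INTER_CUBIC)[:600,:800])
E
```

```text
top0 red [411.90849673 229.54248366] [404 224  16  12 153] zmax 1084.6037979720577 top mean [ 480.32621324  -46.62427543 1084.60379797] 1 mid [ 480.32621324  -46.62427543 1084.60379797]
top0 green [ 33.55654596 124.3281337 ] [   7   96   54   57 1795] zmax 1084.6037979720577 top mean [ 480.32621324  -46.62427543 1084.60379797] 3 mid [ 480.32621324  -46.62427543 1084.60379797]
top0 green [181.1969697  206.52272727] [175 201  13  12 132] zmax 1084.6037979720577 top mean [ 480.32621324  -46.62427543 1084.60379797] 2 mid [ 480.32621324  -46.62427543 1084.60379797]
top0 ear 1647 [540.05068384 -22.36443701 107.51616922] [486.45849066 -65.22045235 103.07553603] [594.84055373  20.54805081 112.66012191]
outer ((294.1543273925781, 213.63565063476562), (39.538936614990234, 50.140533447265625), 1.507435917854309) [540.24941202 -22.54978446 108.        ]
hole ((294.09490966796875, 208.9894256591797), (18.386455535888672, 18.627750396728516), 46.848106384277344) [550.27553849 -22.09594271 108.        ]
side0 red [352.13450292 145.49707602] [348 136  10  20 171] zmax 831.3033940545882 top mean [337.45005187 836.58195241 831.30339405] 1 mid [337.45005187 836.58195241 831.30339405]
side0 green [293.69064748 269.71942446] [287 258  14  25 278] zmax 831.3033940545882 top mean [337.45005187 836.58195241 831.30339405] 2 mid [337.45005187 836.58195241 831.30339405]
side0 ear 782 [550.44325306 -18.72462154 107.77965374] [505.93813143 -69.99560637 103.06119385] [596.42432151  25.24355275 112.71294694]
outer ((318.2900085449219, 204.97000122070312), (40.44651412963867, 25.314424514770508), 8.130102157592773) [551.18688634 -17.19556327 108.        ]
hole ((318.5718688964844, 204.62945556640625), (9.921414375305176, 15.780119895935059), 89.3720932006836) [550.82111522 -18.59513414 108.        ]
```

Run:
```python
from h import *
for n in("top0","side0"):
    z=load(n);W=pts(z);hsv=cv2.cvtColor(z["p"],cv2.COLOR_RGB2HSV);H,S,V=[hsv[...,i].astype(int) for i in range(3)]
    for name,m in (("red",((H<8)|(H>172))&(S>120)&(V>60)),("green",(abs(H-65)<18)&(S>100)&(V>60))):
        m=m&(W[...,2]>60)&(W[...,2]<200)
        k,l,st,c=cv2.connectedComponentsWithStats(m.astype(np.uint8))
        i=1+st[1:,4].argmax(); w=W[l==i]; t=np.abs(w[:,2]-146)<4; v,u=np.nonzero(l==i)
        print(n,name,c[i],st[i],"z",w[:,2].min(),w[:,2].max(),"top",t.sum(),w[t].mean(0),(w[t].min(0)+w[t].max(0))/2, "ray",ray(z,u[t].mean(),v[t].mean(),146), 'V',np.percentile(V[l==i],[5,50,95]))
a=cv2.imread("pics/top0_r.png");b=cv2.imread("pics/side0_b.png");print(a.shape,b.shape)
h=400;o=np.hstack([cv2.resize(x,(400,400)) for x in(a,b)]);cv2.imwrite("pics/c1.png",o)
```

```text
top0 red [411.99415205 229.60818713] [404 224  17  12 171] z 96.5557038916337 149.2229416874767 top 118 [ 512.95682993 -271.80240088  145.45570032] [ 512.52544502 -272.12230774  145.68288249] ray [ 512.93523339 -271.67037627  146.        ] V [105. 254. 255.]
top0 green [183.08196721 207.13114754] [175 201  18  13 183] z 95.85926317219867 148.24589121509177 top 116 [545.87457889 211.17645387 145.1119484 ] [545.64357179 210.73137337 145.20788753] ray [545.80970088 210.93483955 146.        ] V [ 76.1 247.  255. ]
side0 red [352.14942529 145.93103448] [347 137  11  19 174] z 97.35334161695357 148.87070482828562 top 44 [ 513.42997835 -270.34552145  145.76104358] [ 513.73433177 -269.26291901  145.71517774] ray [ 513.36366349 -269.93417085  146.        ] V [109.65 162.   255.  ]
side0 green [293.79180887 270.01706485] [287 258  14  25 293] z 96.69829081642922 149.91737077022253 top 110 [546.80467398 213.22863477 145.69336887] [547.00150159 212.41054526 145.96494358] ray [546.70136761 213.54422136 146.        ] V [ 81. 114. 233.]
(400, 400, 3) (450, 400, 3)
```

View pics/c1.png

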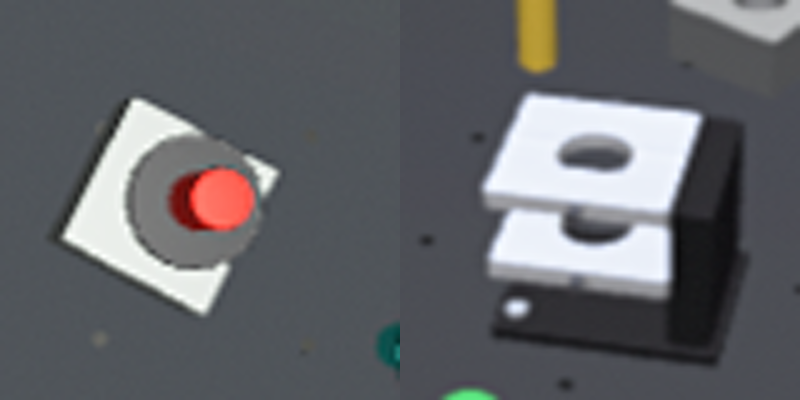

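The crop shows the red cap (crop 220,200) over its black collar in the grey stand, and the bracket's two ears with open holes. I move above the red cap.

play_rows(
  rows=[
    [0,[2,-0.9,0],[0,0,0]],
    [0,[5,-2.3,0],[0,0,0]],
    [0,[8.5,-3.9,0],[0,0,0]],
    [0,[12,-5.6,0],[0,0,0]],
    [0,[15.7,-7.3,0],[0,0,0]],
    [0,[19.4,-9,0],[0,0,0]],
    [0,[23,-10.6,0],[0,0,0]],
    [0,[26.5,-12.3,0],[0,0,0]],
    [0,[30,-13.9,0],[0,0,0]],
    [0,[33,-15.3,0],[0,0,0]],
    [0,[34.8,-16.1,0],[0,0,0]],
    [0,[34.8,-16.1,0],[0,0,0]],
  ],
  squeeze=40,
)

```text
clock: 1.15
eef_pos: [514.9, -268.1, 231.1]
tcp_rot: [-3.141, -0.001, 0.444]
contact_force: [0.3, 0.7, 0.5]
opening: 1.0
```

```bash
cat > g.py <<'E'
from rig import readout, grab_frame, calibration, r
from h import *
def snap(n,name):
    s=readout.sense();c=calibration(n);p,d=grab_frame(n)
    np.savez(f"pics/{name}.npz",p=p,d=d,T=c["cam_to_world"],f=200/np.tan(np.radians(c["vfov"]/2)),cx=c["cx"],cy=c["cy"])
    cv2.imwrite(f"pics/{name}.png",p[:,:,::-1])
    print({k:np.round(s[k],3).tolist() for k in("clock","eef_pos","tcp_rot","contact_force","opening","qpos")})
    return load(name)
E
python3 - <<'E'
from g import *
z=snap("wrist","w1");W=pts(z);hsv=cv2.cvtColor(z["p"],cv2.COLOR_RGB2HSV);H,S,V=[hsv[...,i].astype(int) for i in range(3)]
m=((H<8)|(H>172))&(S>120)&(V>60)
k,l,st,c=cv2.connectedComponentsWithStats(m.astype(np.uint8));i=1+st[1:,4].argmax()
w=W[l==i];t=np.abs(w[:,2]-146)<4;v,u=np.nonzero(l==i)
print(st[i],c[i],w[:,2].max(),t.sum(),w[t].mean(0),(w[t].min(0)+w[t].max(0))/2)
E
```

```text
{'clock': 1.15, 'eef_pos': [514.903, -268.14, 231.1], 'tcp_rot': [-3.141, -0.001, 0.444], 'contact_force': [0.258, 0.675, 0.47], 'opening': 1.0, 'qpos': [-0.483, 0.284, 1.731, 0.001, 1.126, 0.643]}
[ 305  183   31   43 1084] [319.64852399 204.41143911] 373.36773680462596 730 [ 514.09421113 -272.18879741  145.40652512] [ 513.28805537 -272.35636478  144.9402718 ]
```

View pics/w1.png

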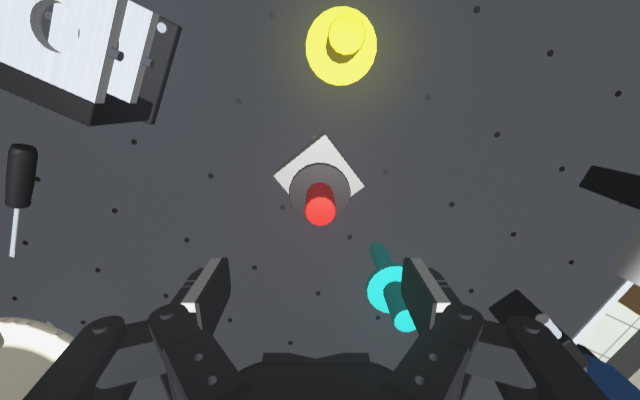

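The wrist view shows the red cap at pixel (320,205), standing clear; turquoise is at (405,320), out of the fingers' way.

Run:
```python
from g import *
s=readout.sense();print(s["eef_pos"],s["tcp_rot"],s["qvel"])
z=load("w1");W=pts(z);hsv=cv2.cvtColor(z["p"],cv2.COLOR_RGB2HSV);H,S,V=[hsv[...,i].astype(int) for i in range(3)]
m=(abs(H-90)<8)&(S>120)&(V>60)&(W[...,2]>30)&(W[...,2]<250); w=W[m];print(w[:,2].max(),w[w[:,2]>w[:,2].max()-6].mean(0))
```

```text
[ 513.61830623 -269.60201627  231.00657876] [-3.14117899e+00  1.42514772e-04  4.43835323e-01] [-0.04510132 -0.00808004  0.00986964 -0.01607866  0.00355785 -0.02354955]
249.78873491823202 [ 527.98907072 -308.90615536  246.1659806 ]
```

play_rows(
  rows=[
    [0,[0,0.05,1],[0,0,0]],
    [0,[0,0.05,3],[0,0,0]],
    [0,[0,0.05,5.5],[0,0,0]],
    [0,[0,0.05,8],[0,0,0]],
    [0,[0,0.05,10],[0,0,0]],
    [0,[0,0.05,11.5],[0,0,0]],
    [0,[0,0.05,12.2],[0,0,0]],
    [0,[0,0.05,12.4],[0,0,0]],
    [0,[0,0.05,12.4],[0,0,0]],
  ],
)

```text
clock: 1.95
eef_pos: [512.2, -272.2, 106.9]
tcp_rot: [-3.141, 0.001, 0.44]
contact_force: [0.1, -0.5, 0.1]
opening: 1.0
```

Run:
```python
from g import *
snap("wrist","w2")
```

```text
{'clock': 1.95, 'eef_pos': [512.247, -272.248, 106.883], 'tcp_rot': [-3.141, 0.001, 0.44], 'contact_force': [0.057, -0.545, 0.078], 'opening': 1.0, 'qpos': [-0.491, 0.431, 1.832, -0.0, 0.879, 0.64]}
```

View pics/w2.png

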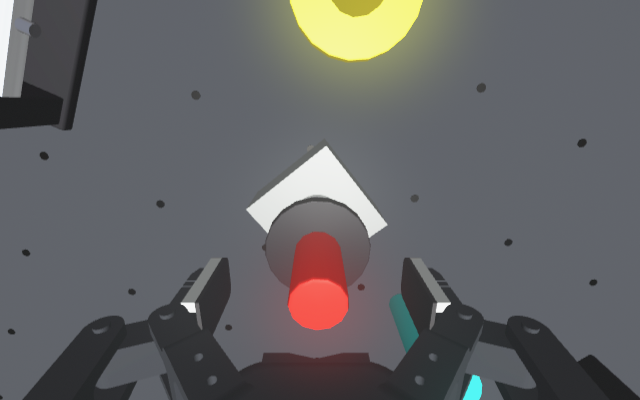

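The cap's top (318,305) is centred between the pads (about 215 and 418). I close on it.

play_rows(
  rows=[
    [60,[0,0,0],[0,0,0]],
    [110,[0,0,0],[0,0,0]],
    [150,[0,0,0],[0,0,0]],
    [180,[0,0,0],[0,0,0]],
    [230,[0,0,0],[0,0,0]],
    [255,[0,0,0],[0,0,0]],
    [255,[0,0,0],[0,0,0]],
    [255,[0,0,0],[0,0,0]],
    [255,[0,0,0],[0,0,0]],
    [255,[0,0,0],[0,0,0]],
  ],
  squeeze=50,
)

```text
clock: 2.83
eef_pos: [513.4, -271.9, 107.8]
tcp_rot: [3.141, -0.001, 0.441]
contact_force: [0.4, -0.0, 4.9]
opening: 0.291
```

play_rows(
  rows=[
    [255,[0,0,0],[0,0,0]],
    [255,[0,0,-0.2],[0,0,0]],
    [255,[0,0,-0.7],[0,0,0]],
    [255,[0,0,-1.7],[0,0,0]],
    [255,[0,0,-3.2],[0,0,0]],
    [255,[0,0,-5],[0,0,0]],
    [255,[0,0,-7],[0,0,0]],
    [255,[0,0,-9.5],[0,0,0]],
    [255,[0,0,-12],[0,0,0]],
    [255,[0,0,-13.5],[0,0,0]],
    [255,[0,0,-14],[0,0,0]],
    [255,[0,0,-14],[0,0,0]],
  ],
)

```text
clock: 3.83
eef_pos: [513.5, -271.9, 249.0]
tcp_rot: [3.139, -0.002, 0.441]
contact_force: [-0.1, 0.3, -1.9]
opening: 0.289
```

Run:
```python
from g import *
snap("wrist","w3");snap("side","s3");print(readout.sense()["eef_pos"])
a=cv2.imread("pics/w3.png");b=cv2.imread("pics/s3.png")[40:240,200:520];b=cv2.resize(b,(640,400))
cv2.imwrite("pics/c3.png",cv2.resize(np.vstack([a,b]),(480,600)))
```

```text
{'clock': 3.833, 'eef_pos': [513.458, -271.913, 249.006], 'tcp_rot': [3.139, -0.002, 0.441], 'contact_force': [-0.13, 0.336, -1.87], 'opening': 0.289, 'qpos': [-0.49, 0.267, 1.713, 0.0, 1.159, 0.64]}
{'clock': 3.883, 'eef_pos': [512.821, -271.564, 247.506], 'tcp_rot': [3.141, -0.0, 0.441], 'contact_force': [-0.628, 0.739, -2.327], 'opening': 0.29, 'qpos': [-0.49, 0.268, 1.715, 0.0, 1.158, 0.64]}
[ 512.3621171  -271.35233547  246.54821928]
```

View pics/c3.png

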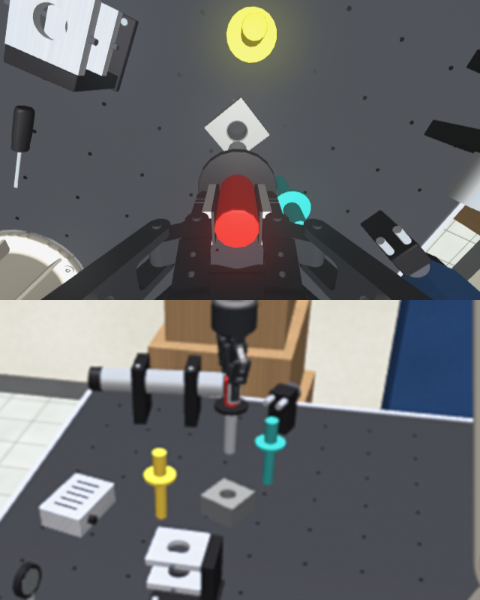

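The red tube is held upright and clear of the empty stand (weight about 2.2 N). I carry it over the bracket.

play_rows(
  rows=[
    [255,[0.6,-0.9,0],[0,0,0]],
    [255,[1.8,-2.7,0],[0,0,0]],
    [255,[3.4,-5.1,0],[0,0,0]],
    [255,[5.1,-7.6,0],[0,0,0]],
    [255,[6.8,-10.1,0],[0,0,0]],
    [255,[8.5,-12.7,0],[0,0,0]],
    [255,[10.2,-15.2,0],[0,0,0]],
    [255,[11.8,-17.6,0],[0,0,0]],
    [255,[13,-19.4,0],[0,0,0]],
    [255,[13.8,-20.6,0],[0,0,0]],
    [255,[14.1,-21,0],[0,0,0]],
    [255,[14.1,-21,0],[0,0,0]],
  ],
)

```text
clock: 4.93
eef_pos: [550.3, -20.1, 246.3]
tcp_rot: [-3.141, 0.002, 0.443]
contact_force: [0.0, -0.9, -3.3]
opening: 0.29
```

play_rows(
  rows=[
    [255,[0,0,0],[0,0,0]],
    [255,[0,0,0],[0,0,0]],
  ],
)

```text
clock: 5.1
eef_pos: [550.5, -22.2, 246.8]
tcp_rot: [-3.141, 0.001, 0.44]
contact_force: [-0.5, -1.2, -0.9]
opening: 0.29
```

Run:
```python
from g import *
snap("side","s4");snap("wrist","w4");snap("top","t4")
b=cv2.imread("pics/s4.png")[100:260,230:430];b=cv2.resize(b,None,fx=3,fy=3)
a=cv2.imread("pics/w4.png")[:, 100:540][:,:];
cv2.imwrite("pics/c4.png",b);print(b.shape)
```

```text
{'clock': 5.1, 'eef_pos': [550.474, -22.245, 246.847], 'tcp_rot': [-3.141, 0.001, 0.44], 'contact_force': [-0.495, -1.231, -0.919], 'opening': 0.29, 'qpos': [-0.043, 0.223, 1.776, -0.0, 1.144, 1.088]}
{'clock': 5.15, 'eef_pos': [550.592, -22.397, 247.016], 'tcp_rot': [3.142, 0.001, 0.44], 'contact_force': [0.253, 0.031, -2.524], 'opening': 0.293, 'qpos': [-0.043, 0.223, 1.775, -0.0, 1.143, 1.088]}
{'clock': 5.2, 'eef_pos': [550.645, -22.44, 247.094], 'tcp_rot': [-3.142, 0.0, 0.44], 'contact_force': [0.066, -0.713, -1.868], 'opening': 0.291, 'qpos': [-0.043, 0.223, 1.775, -0.0, 1.144, 1.088]}
(480, 600, 3)
```

View pics/c4.png

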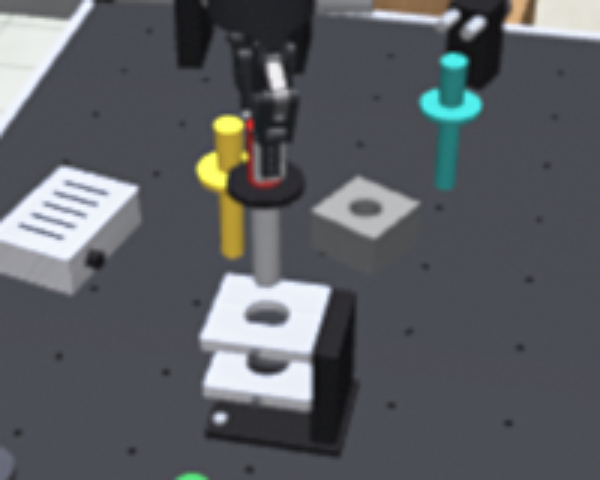

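View pics/w4.png

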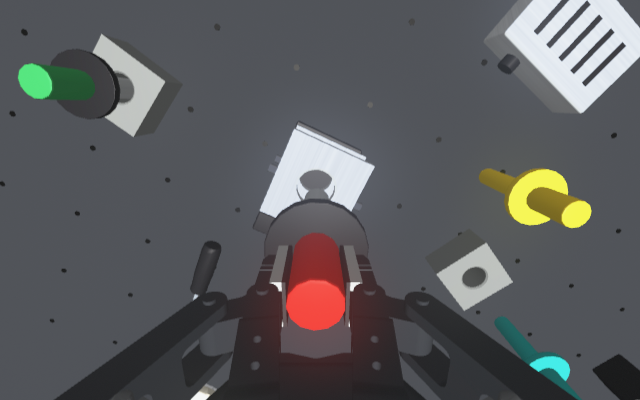

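Side crop: barrel foot at (267,282), hole at (267,315), so laterally aligned. The wrist view shows the hole just ahead of the collar. I check the barrel axis from the side depth image.

Run:
```python
from g import *
z=load("s4");W=pts(z)
v,u=np.mgrid[0:400,0:640]
box=(u>300)&(u<340)&(v>150)&(v<210)
m=box&(W[...,2]>115)&(W[...,2]<225)&(W[...,1]<25)&(W[...,1]>-60)
C=z["T"][:3,3]
for a in range(120,236,10):
    q=m&(abs(W[...,2]-a)<5); 
    if q.sum()<4: continue
    P=W[q]; d=(P.mean(0)-C)[:2];d/=np.linalg.norm(d)
    near=P[:,:2].mean(0)+d*11*0.78   # mean front-surface -> axis
    print(a,q.sum(),P[:,:2].mean(0).round(1),near.round(1))
t=load("t4");W=pts(t);hsv=cv2.cvtColor(t["p"],cv2.COLOR_RGB2HSV)
cv2.imwrite("pics/t4c.png",cv2.resize(t["p"][160:260,240:360,::-1],None,fx=5,fy=5))
```

```text
140 17 [550.2 -15.4] [552.3 -23.7]
150 29 [549.4 -16.2] [551.5 -24.5]
160 39 [549.8 -16.4] [551.9 -24.7]
170 29 [549.4 -15.6] [551.4 -24. ]
180 37 [548.8 -16.1] [550.9 -24.4]
190 35 [549.2 -15.9] [551.2 -24.2]
200 30 [549.3 -14.6] [551.4 -22.9]
210 30 [549.5 -14.6] [551.6 -23. ]
```

View pics/t4c.png

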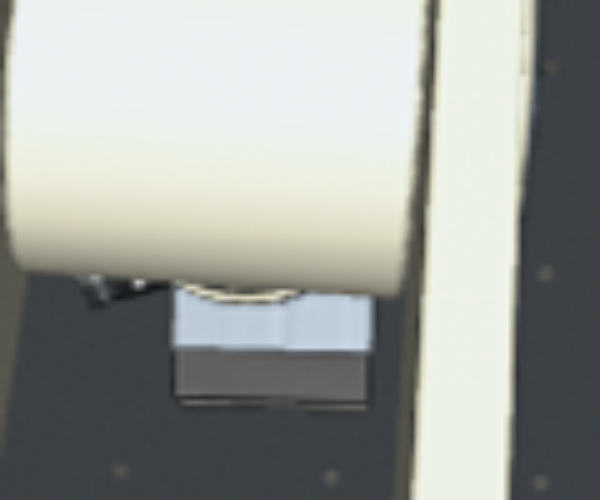

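The tube is vertical and about 2 mm from the hole's axis by both cameras, with 8 mm free. I lower to just inside the upper hole and look.

play_rows(
  rows=[
    [255,[0,-0.1,0.3],[0,0,0]],
    [255,[0,-0.1,1],[0,0,0]],
    [255,[0,-0.1,1.8],[0,0,0]],
    [255,[0,-0.1,2.5],[0,0,0]],
    [255,[0,-0.1,3],[0,0,0]],
    [255,[0,-0.1,3.4],[0,0,0]],
    [255,[0,-0.1,3.6],[0,0,0]],
    [255,[0,-0.1,3.6],[0,0,0]],
  ],
)

```text
clock: 5.92
eef_pos: [550.1, -20.6, 210.6]
tcp_rot: [-3.141, 0.001, 0.441]
contact_force: [0.7, -0.2, -2.3]
opening: 0.292
```

Run:
```python
from g import *
snap("side","s5");snap("wrist","w5")
b=cv2.imread("pics/s5.png")[150:250,270:370];b=cv2.resize(b,None,fx=4,fy=4,interpolation=cv2.INTER_CUBIC)
a=cv2.imread("pics/w5.png")[120:260,250:390];a=cv2.resize(a,(400,400),interpolation=cv2.INTER_CUBIC)
cv2.imwrite("pics/c5.png",np.hstack([b,a]))
```

```text
{'clock': 5.917, 'eef_pos': [550.125, -20.601, 210.645], 'tcp_rot': [-3.141, 0.001, 0.441], 'contact_force': [0.673, -0.154, -2.264], 'opening': 0.292, 'qpos': [-0.04, 0.26, 1.814, -0.0, 1.069, 1.09]}
{'clock': 5.967, 'eef_pos': [550.414, -20.611, 211.103], 'tcp_rot': [-3.141, 0.0, 0.441], 'contact_force': [-0.071, 0.362, -2.384], 'opening': 0.29, 'qpos': [-0.04, 0.26, 1.814, 0.0, 1.069, 1.09]}
```

View pics/c5.png

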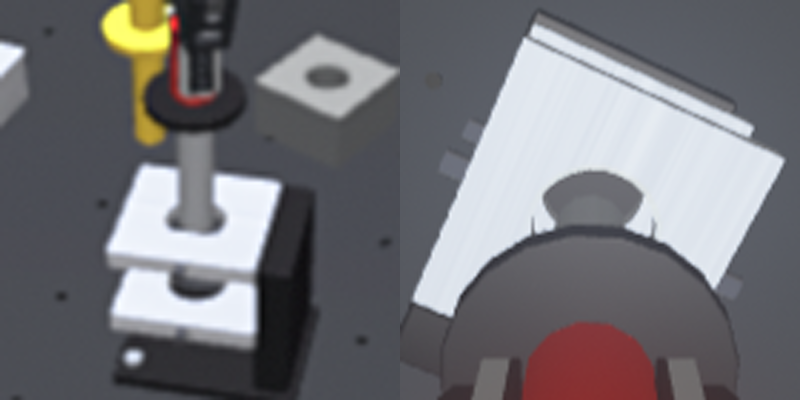

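Side crop: the barrel (178–214) sits inside the hole (168–228), with a gap all round. I continue slowly.

play_rows(
  rows=[
    [255,[0,0,0.3],[0,0,0]],
    [255,[0,0,0.9],[0,0,0]],
    [255,[0,0,1.6],[0,0,0]],
    [255,[0,0,2.4],[0,0,0]],
    [255,[0,0,3.1],[0,0,0]],
    [255,[0,0,3.6],[0,0,0]],
    [255,[0,0,3.9],[0,0,0]],
    [255,[0,0,4],[0,0,0]],
    [255,[0,0,4],[0,0,0]],
  ],
)

```text
clock: 6.77
eef_pos: [550.3, -20.6, 171.0]
tcp_rot: [-3.141, 0.0, 0.441]
contact_force: [0.0, 0.1, -2.5]
opening: 0.292
```

Run:
```python
from g import *
snap("side","s6");snap("wrist","w6")
b=cv2.imread("pics/s6.png")[150:250,270:370];b=cv2.resize(b,None,fx=4,fy=4,interpolation=cv2.INTER_CUBIC)
a=cv2.imread("pics/w6.png")[120:260,250:390];a=cv2.resize(a,(400,400),interpolation=cv2.INTER_CUBIC)
cv2.imwrite("pics/c6.png",np.hstack([b,a]))
```

```text
{'clock': 6.767, 'eef_pos': [550.319, -20.643, 170.961], 'tcp_rot': [-3.141, 0.0, 0.441], 'contact_force': [0.015, 0.084, -2.52], 'opening': 0.292, 'qpos': [-0.04, 0.306, 1.85, 0.0, 0.986, 1.09]}
{'clock': 6.817, 'eef_pos': [550.554, -20.658, 171.315], 'tcp_rot': [3.142, -0.0, 0.441], 'contact_force': [0.441, 0.494, -1.852], 'opening': 0.29, 'qpos': [-0.04, 0.306, 1.85, 0.0, 0.986, 1.09]}
```

View pics/c6.png

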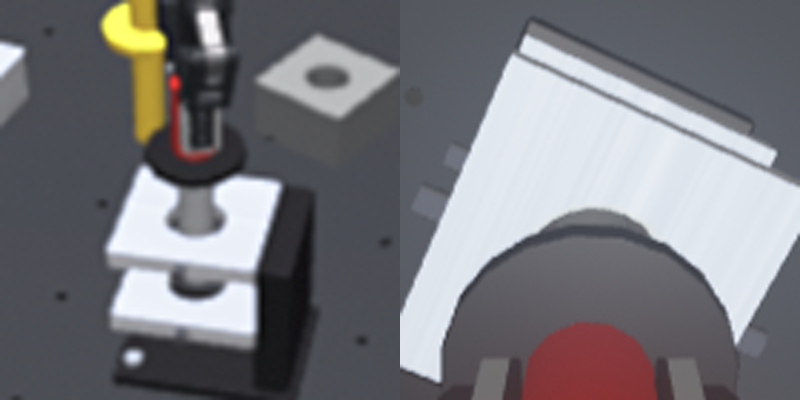

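The tube is through the upper hole with no side force, and the foot is just above the lower hole. I go on.

play_rows(
  rows=[
    [255,[0,0,0.2],[0,0,0]],
    [255,[0,0,0.6],[0,0,0]],
    [255,[0,0,1.2],[0,0,0]],
    [255,[0,0,1.8],[0,0,0]],
    [255,[0,0,2.4],[0,0,0]],
    [255,[0,0,3],[0,0,0]],
    [255,[0,0,3.4],[0,0,0]],
    [255,[0,0,3.6],[0,0,0]],
    [255,[0,0,3.6],[0,0,0]],
  ],
)

```text
clock: 7.62
eef_pos: [550.1, -20.6, 134.6]
tcp_rot: [-3.141, 0.001, 0.441]
contact_force: [-0.3, 0.5, -2.6]
opening: 0.289
```

Run:
```python
from g import *
snap("side","s7");print(readout.sense()["eef_pos"])
b=cv2.imread("pics/s7.png")[150:250,270:370];b=cv2.resize(b,None,fx=5,fy=5,interpolation=cv2.INTER_CUBIC)
cv2.imwrite("pics/c7.png",b)
```

```text
{'clock': 7.617, 'eef_pos': [550.085, -20.619, 134.605], 'tcp_rot': [-3.141, 0.001, 0.441], 'contact_force': [-0.338, 0.498, -2.642], 'opening': 0.289, 'qpos': [-0.04, 0.353, 1.879, 0.0, 0.911, 1.09]}
[550.30439013 -20.65280284 135.02021731]
```

View pics/c7.png

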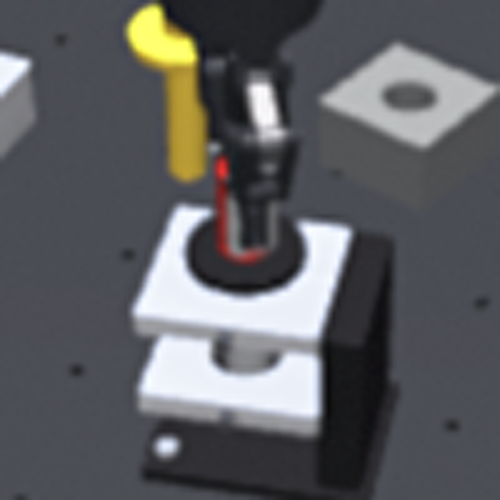

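The barrel is through both ears, and the collar is about 1 cm above its seat. I ease it down.

play_rows(
  rows=[
    [255,[0,0,0.15],[0,0,0]],
    [255,[0,0,0.3],[0,0,0]],
    [255,[0,0,0.45],[0,0,0]],
    [255,[0,0,0.6],[0,0,0]],
    [255,[0,0,0.7],[0,0,0]],
    [255,[0,0,0.8],[0,0,0]],
    [255,[0,0,0.8],[0,0,0]],
    [255,[0,0,0.8],[0,0,0]],
  ],
)

```text
clock: 8.33
eef_pos: [550.4, -20.6, 127.2]
tcp_rot: [-3.142, 0.0, 0.441]
contact_force: [-0.2, 0.6, -2.1]
opening: 0.29
```

play_rows(
  rows=[
    [255,[0,0,0.05],[0,0,0]],
    [255,[0,0,0.1],[0,0,0]],
    [255,[0,0,0.1],[0,0,0]],
    [255,[0,0,0.1],[0,0,0]],
  ],
)

```text
clock: 8.67
eef_pos: [550.4, -20.6, 126.3]
tcp_rot: [3.142, -0.0, 0.441]
contact_force: [0.4, 0.8, -1.7]
opening: 0.292
```

play_rows(
  rows=[
    [255,[0,0,0.05],[0,0,0]],
    [255,[0,0,0.1],[0,0,0]],
    [255,[0,0,0.1],[0,0,0]],
    [255,[0,0,0.1],[0,0,0]],
  ],
)

```text
clock: 9.0
eef_pos: [550.6, -20.7, 125.8]
tcp_rot: [3.141, -0.0, 0.441]
contact_force: [-1.8, -0.3, 5.5]
opening: 0.291
```

play_rows(
  rows=[
    [255,[0,0,0.05],[0,0,0]],
    [255,[0,0,0.05],[0,0,0]],
    [255,[0,0,0.05],[0,0,0]],
  ],
)

```text
clock: 9.25
eef_pos: [550.6, -20.7, 125.8]
tcp_rot: [3.141, -0.0, 0.441]
contact_force: [-3.6, -0.3, 11.0]
opening: 0.287
```

Contact at TCP z = 125.8, as expected (107.8 + 18), so the collar is seated. I relieve the preload and open.

play_rows(
  rows=[
    [255,[0,0,-0.05],[0,0,0]],
    [255,[0,0,-0.05],[0,0,0]],
    [170,[0,0,-0.05],[0,0,0]],
    [150,[0,0,-0.05],[0,0,0]],
    [120,[0,0,-0.05],[0,0,0]],
    [80,[0,0,-0.05],[0,0,0]],
    [40,[0,0,-0.05],[0,0,0]],
    [0,[0,0,-0.05],[0,0,0]],
    [0,[0,0,-0.05],[0,0,0]],
    [0,[0,0,-0.05],[0,0,0]],
  ],
  squeeze=20,
)

```text
clock: 10.08
eef_pos: [550.4, -20.6, 125.3]
tcp_rot: [-3.142, 0.0, 0.441]
contact_force: [-0.1, -0.8, 0.3]
opening: 1.002
```

Run:
```python
from g import *
snap("wrist","w8")
```

```text
{'clock': 10.083, 'eef_pos': [550.417, -20.621, 125.258], 'tcp_rot': [-3.142, 0.0, 0.441], 'contact_force': [-0.147, -0.844, 0.294], 'opening': 1.002, 'qpos': [-0.04, 0.366, 1.885, 0.0, 0.89, 1.09]}
```

View pics/w8.png

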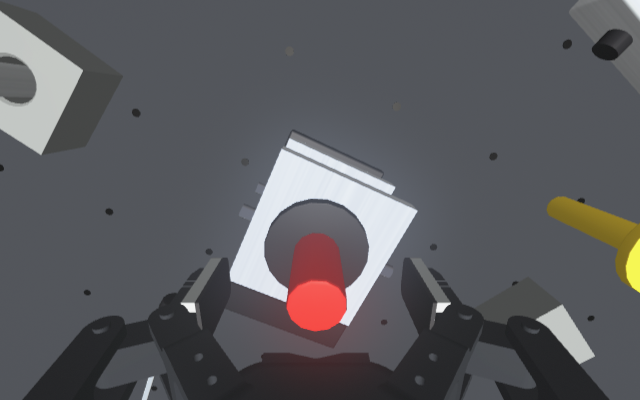

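The fingers are open and clear of the cap at (317,305), and the collar lies flat on the ear. I go straight up, then sideways for a clear look.

play_rows(
  rows=[
    [0,[0,0,-0.5],[0,0,0]],
    [0,[0,0,-2],[0,0,0]],
    [0,[0,0,-4.5],[0,0,0]],
    [0,[0,0,-7.5],[0,0,0]],
    [0,[0,0,-10.5],[0,0,0]],
    [0,[0,0,-13],[0,0,0]],
    [0,[-2,3,-14],[0,0,0]],
    [0,[-4,6,-14],[0,0,0]],
    [0,[-6,9,-14],[0,0,0]],
    [0,[-8,12,-14],[0,0,0]],
    [0,[-9,14,-14],[0,0,0]],
    [0,[-9,14,-14],[0,0,0]],
  ],
)

```text
clock: 11.13
eef_pos: [528.4, -189.5, 265.8]
tcp_rot: [3.14, 0.0, 0.438]
contact_force: [-1.0, 0.1, -1.0]
opening: 1.002
```

Run:
```python
from g import *
z=snap("side","s9");snap("top","t9");W=pts(z);hsv=cv2.cvtColor(z["p"],cv2.COLOR_RGB2HSV);H,S,V=[hsv[...,i].astype(int) for i in range(3)]
for nm,m in(("red",((H<8)|(H>172))),("green",abs(H-65)<18)):
    m=m&(S>110)&(V>60)&(W[...,2]>60)&(W[...,2]<200);k,l,st,c=cv2.connectedComponentsWithStats(m.astype(np.uint8));i=1+st[1:,4].argmax();w=W[l==i];h=np.percentile(w[:,2],95);t=abs(w[:,2]-h)<5
    print(nm,c[i],h,w[t].mean(0))
b=cv2.imread("pics/s9.png")[100:300,220:420];cv2.imwrite("pics/c9.png",cv2.resize(b,None,fx=3,fy=3,interpolation=cv2.INTER_CUBIC))
```

```text
{'clock': 11.133, 'eef_pos': [528.371, -189.484, 265.825], 'tcp_rot': [3.14, 0.0, 0.438], 'contact_force': [-0.976, 0.116, -0.995], 'opening': 1.002, 'qpos': [-0.346, 0.221, 1.734, -0.001, 1.185, 0.787]}
{'clock': 11.183, 'eef_pos': [528.479, -187.54, 265.667], 'tcp_rot': [3.141, -0.0, 0.438], 'contact_force': [0.059, 0.298, -0.694], 'opening': 0.998, 'qpos': [-0.344, 0.221, 1.735, -0.0, 1.185, 0.79]}
red [318.29437229 193.96536797] 165.02304622389664 [550.87983242 -18.73733766 163.68565037]
green [293.75945017 269.93814433] 147.14177298267498 [546.87004356 212.75139456 145.70064274]
```

View pics/c9.png

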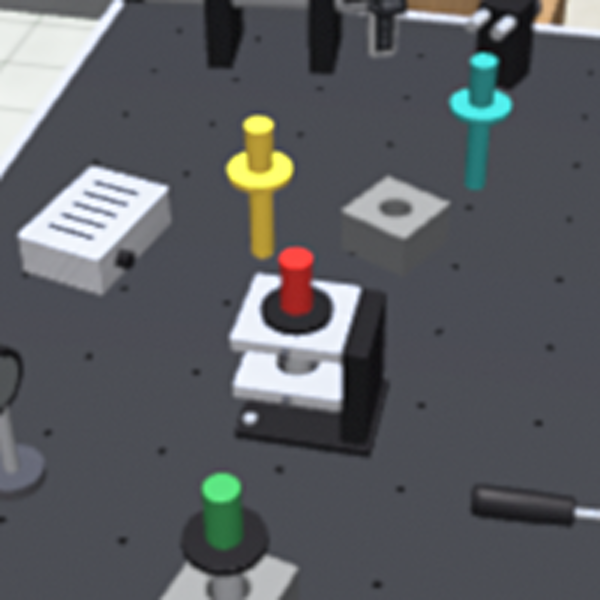

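The red tube stands upright in the bracket. Its cap top measures z ≈ 164 (expected 164), its collar is on the ear (crop 297,310) and its barrel goes through both holes. Green is unmoved. I hand in.

Run:
```python
from rig import r
print(r.sign_off())
```

```text
the job is handed in; nothing more can be done
None
```

The red-capped tube is home in the bracket. I lifted it out of its stand, lowered it through the upper and then the lower hole until the collar touched down, released it, and moved the arm clear. It was handed in at about 11.2 s of the 45 s allowed.

**Last checks:**
- **Seating:** the collar met the upper ear at TCP z = 125.8 mm, where I expected it. The highest reading I saw was about 11 N, read at the end of the calls.
- **Final position:** the cap top measures about 164 mm high, as it should when home, at (551, −19). The side view shows it upright with the barrel through both ears.
- **Other things:** the green cap measures within 1 mm of where it began. The yellow and turquoise look-alikes are still standing in the side view.

**What disagreed:** the side and top cameras differed by 2–3 mm in y on the caps and the hole, and the side depth image put the tube about 2 mm off the TCP reading. The 8 mm clearance covered this, and I saw no noticeable side force while lowering. The top camera was blocked by the arm while the tube hung over the bracket, and I took a last top picture but did not examine it.

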